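# Check the gap of the flat-bread toaster with a taper gauge

### The arm

A 6-joint arm with a two-finger parallel gripper is mounted at the origin on a cart in front of the work surface, level with it; the furniture and walls round the work are solid. World frame = base frame: x ahead of the robot, y to its left, z up, the work surface at z = 0. Lengths are in mm, angles in rad, forces in N, time in s.
With the tool pointing down it reaches from about 350 to 775 mm from the base axis. Payload 7.3 kg.
Tool frame: the origin (TCP) lies midway between the tips of the shut fingers; the grasp point (between the pads) lies 19 mm behind it; x points along the fingers, y is the direction in which the jaws open and shut, and the axes are right-handed (so a half turn about x gives the same grasp; the last joint's range is limited). The gripper opens to 92 mm and grips with 3 to 60 N. Pads are 19 mm wide; open, the fingers measure 130 mm over their backs; the gripper's body (75 mm by 190 mm) begins 47 mm behind the grasp point.
Start: joints at [-1.37, 0.342, 1.524, -0, 1.275, -0.146], TCP at [178.465, -493.756, 226.741] pointing down, gripper open.
Joint ranges: [-2.53, 2.53], [-0.77, 2.02], [0.04, 2.7], [-1, 4.14], [0.28, 2.66], [-3.11, 3.11]. Speed limits (rad/s): [2.57, 2.57, 3.14, 3.14, 3.14, 3.14].

### API

Orientations are given as [roll, pitch, yaw] about the fixed x, y, z axes, in that order (R = Rz(yaw) Ry(pitch) Rx(roll)).
In Python, from plant import get_obs, capture, close_job gives the robot as it stands. The module is installed in compiled form; this text tells all that it offers.
- The arm moves only by the tool send_rows, never from a script. Its argument "moves" is a list of rows, each a list of 4 numbers: the shift along the tool's x, y, z in mm, then the turn about the tool's x in degrees. In form: [[tx, ty, tz, yaw], ...]. A call has 1 to 8 rows; each row shifts and turns the commanded pose from where the row before left it, along the tool's axes as they then stand; what a row does not reach is not made up. A row lasts 1/8 s, in which the tool goes at most 62.5 mm and 10.7 degrees, less where a joint would pass 70% of its speed; a pose out of reach is approached as far as the arm can. A call with a gripper value outside its range is refused whole. "hand" is the opening, from 0 (shut) to 1 (fully open), set as the call begins (left out, the last holds). The fingers move at their own pace and stop on an object; the grip force is fixed at half the most. Time passes only in rows, so rows that do not move let the fingers close. It gives the time, the measured TCP pose, the force and the opening at its end, in the units of the state.
- get_obs(): the state, without advancing time (a new reading comes with each control period).
- capture(name): name is "scene" or "top" or "wrist"; returns a dict with "image" (400x640x3 uint8, red, green, blue), "K" (3x3 intrinsics, pixels), "position" and "attitude" of the camera in the world; the wrist camera has in their place "mount" (4x4, takes a point from camera to tool coordinates, whose origin is the TCP and whose axes are the tool frame's). Camera axes: x right, y down, z forward; pixel columns grow to the right and rows downward; lengths in mm; the calibration is good to about 2 mm. The wrist camera is an equidistant fisheye: a pixel r from the principal point sees the ray r / f radians off the axis. A picture is of the moment at which its call begins: read the wrist's pose just before it. There is no depth.
- close_job(): hands the job in, once; it reports no verdict.
The state is a dict: "time": time; "joint_positions": joint angles; "dq": joint speeds; "tau": joint torques, N m; "tool_pos": TCP position; "tcp_rot": TCP orientation; "contact_force": force on the tool from outside, world axes, zero at the start; "moment": the same for the moment, N m; "grip_width": finger opening in mm.
Only numpy, scipy, OpenCV 4.12 (cv2) and the standard library are available. Lean on these libraries where they do the work, as an engineer would, in place of code of your own. Each camera call takes 0.05 s, during which the arm holds its last target. There are 200 camera calls.

### The job

The flat-bread toaster is cold and stands open for cleaning; bring it back to its working gap and check that gap. Push the red square key fully home into the brass cylinder on top of the toaster, turn it clockwise as far as it goes and leave it in there; then slide the tapered steel gauge straight down between the two toasting plates until it drags snugly on both of them, without forcing it. Finish while still holding the gauge upright at that depth, so that a colleague can read it, and leave the other things on the table where they are.

Things in the scene. Friction and masses are not known exactly. Their poses are not given: they have to be found in the camera images.
- toaster: Upright flat-bread toaster, fixed to the table: steel and black housing 140 (x) x 200 (y) x 140 mm high, chute on top, and at its +y end a dark pod, 65 mm wide in y, carrying the brass cylinder. Origin: centre of its underside; x points to its back, y along the chute, z up.
- cylinder_mouth (a point): Centre of the square hole in the face of the brass adjuster cylinder (33 mm across, upright, on the toaster's pod), 148 mm above the table, 8 mm above the pod; at x 0, y +67.5 mm in the toaster's frame. The hole is 11.5 mm square, 28 mm deep, chamfered. This point's x and y axes run square to the hole's sides and turn with the cylinder; z is up.
- adjuster (a joint): Turn of the brass cylinder in rad, 0 to 1.40; grows clockwise seen from above (its yaw is the toaster's minus this value); 1.40, the stop, is the working gap. It starts between 0 and 0.25, is stiff (about 0.12 N m) and stays where it is left. From 0 to 1.40 it moves the pressure plate 6 mm towards the platen.
- key: Square key, 71 mm tall, 60 g, upright in its stand. Steel shank 10 mm square (sides along its x and y), 24 mm long, its lowest 6 mm tapered to 5 mm, fits the hole in any quarter turn; round collar 22 mm across, 24 to 30 mm above the tip, meets the cylinder's face when home; red bow 12 mm thick (x) x 36 mm wide (y), 33 to 71 mm above the tip. Origin: tip of the shank, z up through the bow.
- key_tip (a point): Tip of the key's shank (same as the key's origin).
- key_stand: Fixed wooden block 44 x 44 x 50 mm that holds the key upright, collar on its top, shank 24 mm deep in a square hole. Origin: centre of its underside.
- gauge: Taper gauge, 148 mm tall, 120 g, blade down in its stand. Steel blade 24 mm wide (y), 85 mm long; thickness (x) grows evenly from 2.4 mm at the tip to 9.4 mm at 70 mm above it, then stays. Guard 22 (x) x 36 (y) mm from 85 to 90 mm, dark wooden handle 20 mm thick (x) x 34 mm wide (y) from 90 to 148 mm above the tip. Origin: middle of the tip, z up to the handle. A half turn about z is the same.
- gauge_tip (a point): Tip of the gauge's blade (same as the gauge's origin). Between the plates, a snug drag is felt as a downward push of about 5 to 15 N; the plates and the grip give a little, so it builds up over several mm.
- gauge_stand: Fixed wooden block 40 (x) x 50 (y) x 95 mm high that holds the gauge: blade 85 mm deep in a slot, guard on its top. Origin: centre of its underside.
- platen: The fixed toasting plate, on the toaster's +x side of the gap: 104 mm long (y), flat face 76 mm high looking to -x. Origin: on that face at the throat, middle of its length, 122 mm above the table; the face runs straight down from there. Above it a lip 16 mm high flares outwards 12 mm, so the chute's mouth, 138 mm above the table, is a funnel. Axes as the toaster's.
- pressure_plate: The moving toasting plate, the same mirrored, on the -x side, looking to +x; origin on its face at the throat. It moves with the cylinder and is slightly springy. The gap along x between the two plates' origins is 9.4 to 12.5 mm at the start and 4.5 to 6.5 mm with the cylinder at its stop, differing from day to day, so the gauge drags with its tip 20 to 50 mm below the throat.
- chalk_pen: White and blue pen, 135 mm; to be left alone.
- jam_jar: Jam jar, 62 mm across, 99 mm high, at the back; to be left alone.
- honey_jar: Jar with red lid, 60 mm across, 86 mm high, at the back; to be left alone.
- salt_shaker: Salt shaker, 44 mm across, 90 mm high, at the back; to be left alone.
- price_block_1: Small black price card in a wooden block, 62 mm wide, 58 mm high; to be left alone.
Mind the look-alikes: they are no part of the job. There is more than one size of the key; the one meant has the size given above.

How it is judged (in metres and radians):
On the way, in this order (a step that is already met when the one before it is completed fails the run):
1. the key is fully home in the brass cylinder (horizontal distance between key_tip and cylinder_mouth below 0.004 m and z of key_tip in the frame of cylinder_mouth below -0.019 m and angle between key's own z axis and vertical below 0.12 rad), for 0.2 s.
2. with the key in it, the cylinder is turned clockwise to its stop (all of step 1 and value of joint adjuster above 1.32 rad), for 0.2 s.
3. the gauge's blade sits between the plates and drags on both (contact force between gauge and platen above 2 N and contact force between gauge and pressure_plate above 2 N and z of gauge_tip in the frame of platen between -0.06 and -0.01 m and horizontal distance between gauge_tip and platen below 0.05 m and angle between gauge's own z axis and vertical below 0.12 rad), for 0.2 s.
At the end, for the whole second after the job is handed in: Key home in the cylinder (at least 19 mm deep), cylinder at its stop (over 1.30 rad). The gripper holds the gauge (over 3 N) still and upright (within 0.12 rad), tip 10 to 60 mm below the throat, pressing on both plates with more than 2 N each (all of step 1 and all of step 3 and value of joint adjuster above 1.3 rad and contact force between the fingers and gauge above 3 N and linear speed of gauge below 0.01 m/s); the arm keeps its last pose, push and grip.
It fails at once if the gauge is forced: it presses on a plate with more than 35 N (contact force between gauge and platen above 35 N or contact force between gauge and pressure_plate above 35 N).
It fails at once if the gauge goes between the plates before the cylinder has been turned to its stop (horizontal distance between gauge_tip and platen below 0.05 m and z of gauge_tip in the frame of platen below -0.005 m and value of joint adjuster below 1.25 rad).
It fails at once if another thing on the table is moved more than 30 mm (distance of any of chalk_pen, jam_jar, honey_jar, salt_shaker, price_block_1 from where it was at the start of the episode above 0.03 m).
It also fails if it takes over 64 s, if anything falls off the work surface, if the arm or the gripper's body presses on something with over 40 N, if the wrist force passes 120 N, or if a joint passes its speed limit or range.

## Working session

There is one attempt and no reset: what is moved stays moved. The work goes in short steps, Python scripts to look and compute and a tool call to move; the robot and the scene stay as the last step left them, time stands still between calls to the robot, and variables do not carry over. Pictures are saved under pics/ and viewed, about 8 in all and at most 12, crops included, and the job is handed in when it is done.

Besides the shell and the picture viewer there is one more tool, called after "Request:" as a command line: name --pt "numbers of a row" for each row, then --argument value for the rest. send_rows: Moves the arm, as the interface text tells. Its arguments: {"type":"object","properties":{"moves":{"type":"array","items":{"type":"array","items":{"type":"number"}}},"hand":{"type":"number"}},"required":["moves"]}

```bash
mkdir -p pics; python3 - <<'E'
from plant import *
import cv2,numpy as np
print(get_obs())
for n in("scene","top"):
    c=capture(n);print(n,c["K"].tolist(),c["position"],c["attitude"])
    cv2.imwrite(f"pics/{n}0.png",c["image"][:,:,::-1])
c=capture("wrist");print(c["K"],c["mount"])
E
```

```text
{'time': 0.0, 'joint_positions': array([-1.37002893e+00,  3.42698179e-01,  1.52498605e+00, -1.79916213e-05,
        1.27541312e+00, -1.45983749e-01]), 'dq': array([ 4.43308959e-04,  5.94853682e-05, -1.02200712e-03, -1.54051207e-03,
        9.16840218e-04, -1.48305645e-04]), 'tau': array([-1.30491750e-03, -4.31244493e+01, -2.44221246e+01,  7.18543888e-02,
        5.60489588e-02, -1.29753853e-04]), 'tool_pos': array([ 178.36159352, -493.34967338,  226.06851612]), 'tcp_rot': array([-1.70534665,  1.56929154,  1.78300239]), 'contact_force': array([0.28372542, 0.19424899, 0.02221434]), 'moment': array([-0.02105286,  0.00875136, -0.01881386]), 'grip_width': 91.55980260670925}
scene [[405.9601327077995, 0.0, 317.65739936261957], [0.0, 405.9601327077995, 198.28895704435794], [0.0, 0.0, 1.0]] [ 93.74195881 781.89926197 638.21444531] [-2.13626666  0.01065335 -2.59812424]
top [[474.3518904550409, 0.0, 318.2507747804047], [0.0, 474.3518904550409, 208.5311149896936], [0.0, 0.0, 1.0]] [ 328.31235908   90.57086592 1424.0300177 ] [-3.00079712  0.02270737 -1.54394529]
[[309.70691629   0.         322.82481927]
 [  0.         309.70691629 204.40438391]
 [  0.           0.           1.        ]] [[-1.01522619e-03 -2.49985344e-01  9.68249088e-01 -1.57772116e+02]
 [ 9.99999269e-01  3.81955017e-04  1.14713106e-03  1.43044885e+00]
 [-6.56593549e-04  9.68249545e-01  2.49984773e-01 -6.69841834e+01]
 [ 0.00000000e+00  0.00000000e+00  0.00000000e+00  1.00000000e+00]]
```

View pics/scene0.png

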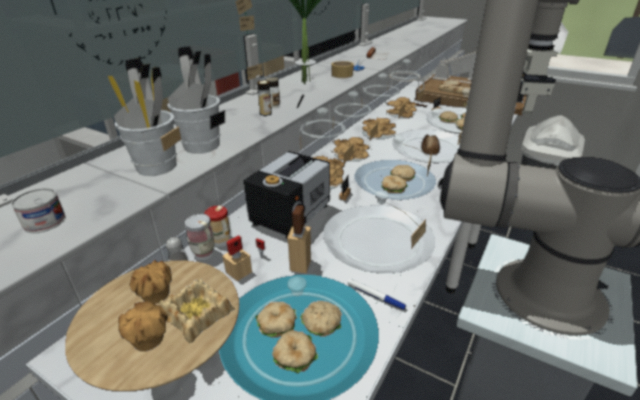

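View pics/top0.png

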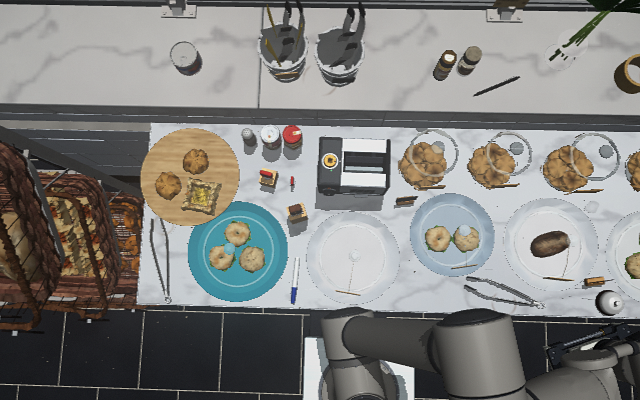

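The scene view shows the toaster at (290,190) and its brass cylinder at (272,181). A large red key stands in a block at (236,257), a small red one at (260,245), and the gauge is in its stand at (299,240). In the top view these are the cylinder (330,160), big key (268,177), small key (292,183) and gauge (297,212). The big key in the wooden block should be the one meant. I'll enlarge both views to confirm.

```bash
python3 - <<'E'
import cv2,numpy as np
a=cv2.imread("pics/scene0.png")[145:285,215:335];b=cv2.imread("pics/top0.png")[125:225,240:400]
a=cv2.resize(a,None,fx=4,fy=4,interpolation=cv2.INTER_CUBIC)
b=cv2.resize(b,None,fx=5,fy=5,interpolation=cv2.INTER_CUBIC)
cv2.imwrite("pics/cs.png",a);cv2.imwrite("pics/ct.png",b)
E
```

```text
(no output)
```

View pics/cs.png

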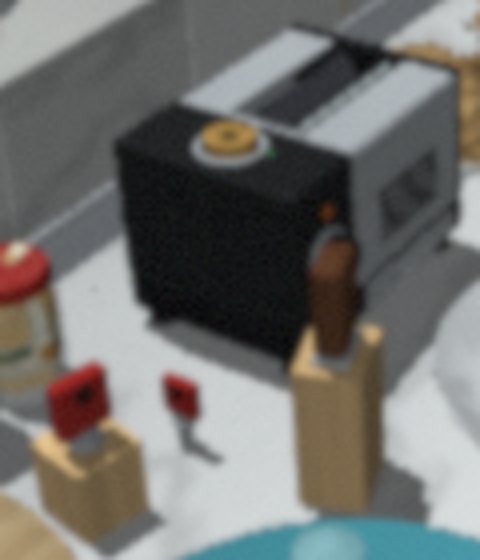

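View pics/ct.png

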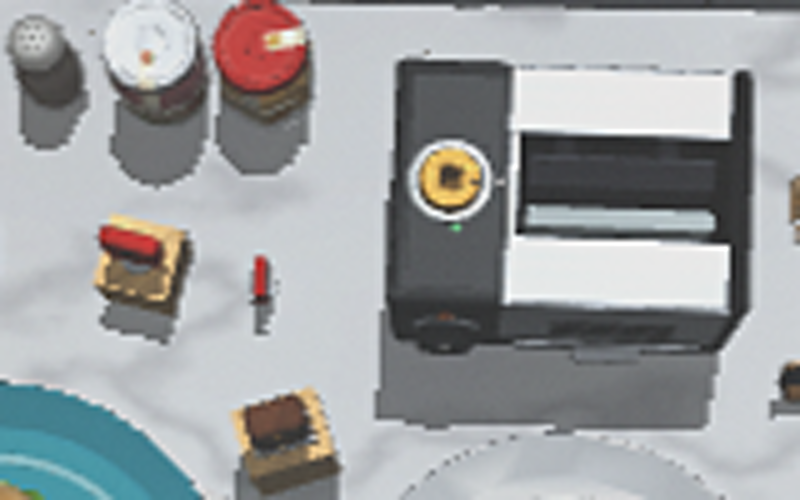

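The crops confirm it. The big red key sits in the wooden block (top crop (131,243)); the bow is about 36 mm wide with a collar on the block. The one at (260,280) is much smaller and standing loose, so it is the decoy. Next I'll turn pixels into positions.

```bash
cat > h.py <<'E'
import numpy as np,cv2
from plant import *
from scipy.spatial.transform import Rotation as R
CAM={"top":(np.array([[474.35189,0,318.25077],[0,474.35189,208.53111],[0,0,1]]),np.array([328.31235908,90.57086592,1424.0300177]),[-3.00079712,0.02270737,-1.54394529]),
"scene":(np.array([[405.96013,0,317.6574],[0,405.96013,198.28896],[0,0,1]]),np.array([93.74195881,781.89926197,638.21444531]),[-2.13626666,0.01065335,-2.59812424])}
def ray(cam,uv,z):
    K,p,a=CAM[cam]; d=R.from_euler("xyz",a).as_matrix()@np.linalg.inv(K)@[*uv,1]
    return p+d*(z-p[2])/d[2]
def tc(u,v,z): return ray("top",(240+(u+.5)/5-.5,125+(v+.5)/5-.5),z)
def sc(u,v,z): return ray("scene",(215+(u+.5)/4-.5,145+(v+.5)/4-.5),z)
def toolpose():
    o=get_obs(); return o["tool_pos"],R.from_euler("xyz",o["tcp_rot"]).as_matrix()
def wray(uv,z,K,M,p,Rt):
    f=K[0,0];x=(uv[0]-K[0,2])/f;y=(uv[1]-K[1,2])/f;r=np.hypot(x,y)
    d=np.array([x/r*np.sin(r),y/r*np.sin(r),np.cos(r)])
    d=Rt@M[:3,:3]@d;c=Rt@M[:3,3]+p
    return c+d*(z-c[2])/d[2]
def wproj(P,K,M,p,Rt):
    c=Rt.T@(np.asarray(P)-p);q=M[:3,:3].T@(c-M[:3,3]);t=np.arctan2(np.hypot(q[0],q[1]),q[2]);h=np.hypot(q[0],q[1])
    return K[0,2]+K[0,0]*t*q[0]/h,K[1,2]+K[0,0]*t*q[1]/h
E
python3 - <<'E'
from h import *
np.set_printoptions(precision=1,suppress=True)
print("cyl",tc(451,178,148),sc(230,135,148))
print("toaster corners pod top z140",[tc(*p,140) for p in((399,62),(392,303),(748,72),(728,305),(505,305))])
print("key stand top",[tc(*p,50) for p in((118,214),(190,235),(170,302),(95,285))])
print("bow top",[tc(*p,97) for p in((103,225),(163,240),(131,237))],[sc(*p,97) for p in((50,382),(103,365))])
print("gstand",[tc(*p,95) for p in((232,409),(312,389),(335,447),(255,468))])
print("gh",[tc(*p,158) for p in((245,410),(302,396),(312,432),(252,447))],[sc(333,245,158)])
p,r=toolpose();print(p,r)
E
```

```text
cyl [643.6  96.2 148. ] [641.1 101.5 148. ]
toaster corners pod top z140 [array([711.4, 126.8, 140. ]), array([574.4, 127. , 140. ]), array([709.5, -67.6, 140. ]), array([577.4, -57.4, 140. ]), array([574.6,  64.8, 140. ])]
key stand top [array([641.7, 293.8,  50. ]), array([629.9, 250.5,  50. ]), array([589.3, 260.8,  50. ]), array([598.5, 305.6,  50. ])]
bow top [array([624.3, 295.2,  97. ]), array([616.3, 260.4,  97. ]), array([617.7, 278.8,  97. ])] [array([621.2, 296.3,  97. ]), array([606.3, 270.3,  97. ])]
gstand [array([519.8, 217.5,  95. ]), array([532.3, 172.4,  95. ]), array([499.5, 158.3,  95. ]), array([486.4, 203.2,  95. ])]
gh [array([510.3, 204.4, 158. ]), array([518.7, 173.8, 158. ]), array([499.2, 167.8, 158. ]), array([490.3, 199.9, 158. ])] [array([510.5, 184.2, 158. ])]
[ 178.4 -493.5  226.2] [[-0.   0.3 -0.9]
 [ 0.  -0.9 -0.3]
 [-1.  -0.  -0. ]]
```

```bash
cat >> h.py <<'E'
def to(target,yaw=None):
    p,r=toolpose(); th=np.degrees(np.arctan2(r[1,1],r[0,1]))
    print("tcp",p.round(1),"yaw",round(th,2),"tilt",np.degrees(np.arccos(-r[2,0])).round(2),"F",get_obs()["contact_force"].round(1),"w",round(get_obs()["grip_width"],1),"t",round(get_obs()["time"],2))
    if target is not None: print("shift tool",(r.T@(np.array(target)-p)).round(1), "turn",None if yaw is None else round(-((yaw-th+180)%360-180),2))
E
python3 - <<'E'
from h import *
to((600,200,230),-14)
E
```

```text
tcp [ 178.4 -493.5  226.2] yaw -70.13 tilt 0.06 F [0.8 0.1 0.2] w 91.9 t 0.15
shift tool [  -3.1 -508.9 -632.2] turn -56.13
```

Request:
send_rows --pt "-3 -32 -39.5 0" --pt "0 -32 -39.5 0" --pt "0 -32 -39.5 0" --pt "0 -32 -39.5 0" --pt "0 -32 -39.5 0" --pt "0 -32 -39.5 0" --pt "0 -32 -39.5 0" --pt "0 -32 -39.5 0"

```text
time: 1.15
tool_pos: [389.2, -144.0, 229.7]
tcp_rot: [1.971, 1.571, -0.824]
contact_force: [1.3, -0.4, 0.6]
grip_width: 91.8
```

Request:
send_rows --pt "0 -32 -39.5 0" --pt "0 -32 -39.5 0" --pt "0 -32 -39.5 0" --pt "0 -32 -39.5 0" --pt "0 -32 -39.5 0" --pt "0 -32 -39.5 0" --pt "0 -32 -39.5 0" --pt "0 -32 -39.5 0"

```text
time: 2.15
tool_pos: [599.4, 204.1, 229.3]
tcp_rot: [0.225, 1.57, -2.57]
contact_force: [0.7, -1.6, 0.4]
grip_width: 92.0
```

Request:
send_rows --pt "0 0 0 -9" --pt "0 0 0 -9" --pt "0 0 0 -9" --pt "0 0 0 -9" --pt "0 0 0 -9" --pt "0 0 0 -9" --pt "0 0 0 -2" --pt "0 0 0 0"

```text
time: 3.15
tool_pos: [598.8, 202.6, 229.5]
tcp_rot: [-0.882, 1.57, -2.701]
contact_force: [-0.2, -0.0, -0.3]
grip_width: 91.8
```

```bash
python3 - <<'E'
from h import *
to((600,200,230),-14)
p,r=toolpose();c=capture("wrist");np.savez("w1.npz",p=p,r=r,K=c["K"],M=c["mount"],im=c["image"])
for P in((615,278,97),(643,97,148),(506,187,158)):print(wproj(P,c["K"],c["mount"],p,r))
cv2.imwrite("pics/w1.png",c["image"][:,:,::-1])
E
```

```text
tcp [598.8 202.6 229.5] yaw -14.26 tilt 0.02 F [-0.2 -0.  -0.3] w 91.8 t 3.15
shift tool [-0.5  1.8  2.2] turn -0.26
(np.float64(318.6929080397868), np.float64(113.75674592542667))
(np.float64(396.13922412099896), np.float64(304.0464985655591))
(np.float64(219.10583462485863), np.float64(255.4132531384867))
```

View pics/w1.png

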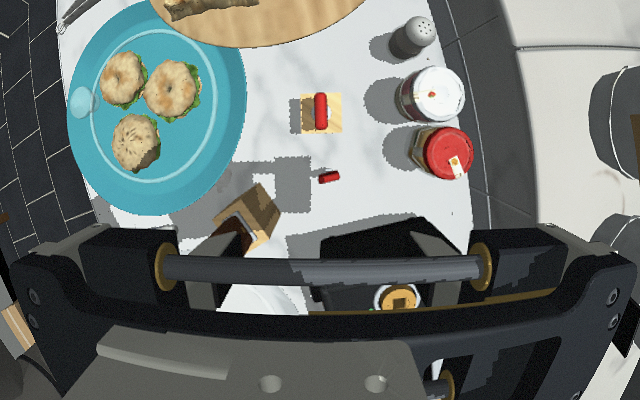

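Wrist view: the key bow is at (321,111) and its stand (321,113), with the bow nearly parallel to the jaws' cross axis. The small decoy is at (329,177). The gripper partly hides the gauge (237,235), and the cylinder is at (398,298).

```bash
python3 - <<'E'
from h import *
d=np.load("w1.npz");im=d["im"].astype(int);a=(d["K"],d["M"],d["p"],d["r"])
np.set_printoptions(precision=1,suppress=True)
m=((im[...,0]>110)&(im[...,1]<70)&(im[...,2]<70)).astype(np.uint8);m[:,:290]=0;m[:,350:]=0;m[150:]=0
b=cv2.minAreaRect(np.argwhere(m)[:,::-1].astype(np.float32));print(b,m.sum())
bx=cv2.boxPoints(b);print(bx);print([wray(q,97,*a) for q in bx],wray(b[0],97,*a))
s=((im[...,0]>im[...,2]+40)&(im[...,1]>90)).astype(np.uint8);s[:,:296]=0;s[:,348:]=0;s[150:]=0;s[:85]=0
b=cv2.minAreaRect(np.argwhere(s)[:,::-1].astype(np.float32));print(b);print([wray(q,50,*a) for q in cv2.boxPoints(b)])
# cyl brass
s=((im[...,0]>im[...,2]+60)&(im[...,0]>120)).astype(np.uint8);s[:,:376]=0;s[:,420:]=0;s[320:]=0;s[:280]=0
print(np.argwhere(s).min(0),np.argwhere(s).max(0))
# predicted bow top corners at candidate
y=np.radians(-14)
for dx,dy in((6,18),(6,-18),(-6,-18),(-6,18)):
  print(wproj((617+dx*np.cos(y)-dy*np.sin(y),278+dx*np.sin(y)+dy*np.cos(y),97),*a))
E
```

```text
((320.4984436035156, 110.97230529785156), (36.16645431518555, 11.648704528808594), 86.8201675415039) 401
[[313.7  93.2]
 [325.3  92.6]
 [327.3 128.7]
 [315.7 129.4]]
[array([615.3, 297.9,  97. ]), array([625.8, 295.8,  97. ]), array([619.3, 262.5,  97. ]), array([608.7, 264.5,  97. ])] [617.3 280.1  97. ]
((320.5, 113.0), (40.0, 41.0), 90.0)
[array([601.1, 307.1,  50. ]), array([643.7, 296.2,  50. ]), array([633.1, 253.8,  50. ]), array([590.1, 264.7,  50. ])]
[289 382] [309 415]
(np.float64(327.21475166621474), np.float64(94.10558837115772))
(np.float64(327.33424287168725), np.float64(132.4090345712696))
(np.float64(314.4175798012246), np.float64(132.47146833107942))
(np.float64(314.20479822310097), np.float64(94.1749651687513))
```

```bash
python3 -c "
from h import *
to((617.2,280.3,63),-12.5)"
```

```text
tcp [598.8 202.6 229.5] yaw -14.26 tilt 0.02 F [0.  0.1 0. ] w 92.3 t 3.2
shift tool [166.5  -1.2 -79.9] turn -1.76
```

Request:
send_rows --pt "0 0 -30 0" --pt "0 0 -30 0" --pt "0 -1.2 -20 -1.8" --pt "40 0 0 0" --pt "40 0 0 0" --pt "40 0 0 0" --pt "30 0 0 0" --pt "16.5 0 0 0"

```text
time: 4.2
tool_pos: [616.4, 280.2, 61.2]
tcp_rot: [-1.002, 1.568, -2.79]
contact_force: [0.1, -0.5, 0.9]
grip_width: 91.9
```

```bash
python3 - <<'E'
from h import *
to((617.2,280.3,63),-12.5)
c=capture("wrist");cv2.imwrite("pics/w2.png",c["image"][100:,:,::-1])
E
```

```text
tcp [616.4 280.2  61.2] yaw -12.41 tilt 0.15 F [ 0.1 -0.5  0.9] w 91.9 t 4.2
shift tool [-1.8  0.7 -0.3] turn 0.09
```

View pics/w2.png

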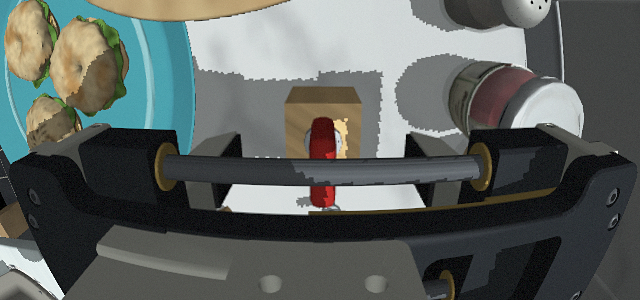

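The bow (322,160) is centred between the fingers and aligned with them. Closing.

Request:
send_rows --hand 0 --pt "-1 0.5 0 0" --pt "0 0 0 0" --pt "0 0 0 0" --pt "0 0 0 0" --pt "0 0 0 0" --pt "0 0 0 0" --pt "0 0 0 0" --pt "0 0 0 0"

```text
time: 5.25
tool_pos: [617.7, 280.3, 64.1]
tcp_rot: [-0.044, 1.571, -1.83]
contact_force: [0.1, -0.7, 0.3]
grip_width: 16.3
```

```bash
python3 -c "
from h import *
to((643,150,230),-12.5)"
```

```text
tcp [617.7 280.3  64.1] yaw -12.33 tilt 0.01 F [ 0.1 -0.7  0.3] w 16.3 t 5.25
shift tool [-165.8   52.6  121.9] turn 0.17
```

Request:
send_rows --pt "0 0 0 0" --pt "-10 0 0 0" --pt "-15 0 0 0" --pt "-30 0 0 0" --pt "-40 0 0 0" --pt "-40 0 0 0" --pt "-36 0 0 0" --pt "0 0 0 0"

```text
time: 6.25
tool_pos: [619.4, 280.8, 240.5]
tcp_rot: [2.073, 1.561, 0.287]
contact_force: [-0.1, 0.2, -1.7]
grip_width: 12.0
```

Request:
send_rows --pt "0 12 37 0" --pt "0 12 37 0" --pt "0 12 37 0" --pt "0 12 37 0" --pt "0 12 37 0" --pt "0 12 37 0" --pt "0 12 37 0" --pt "0 12 37 0"

```text
time: 7.25
tool_pos: [647.9, -30.7, 234.4]
tcp_rot: [-1.302, 1.57, -3.088]
contact_force: [-0.0, 0.0, -0.7]
grip_width: 12.1
```

Request:
send_rows --pt "0 0 0 0" --pt "0 0 0 0"

```text
time: 7.5
tool_pos: [647.9, -29.0, 234.7]
tcp_rot: [-1.87, 1.57, 2.627]
contact_force: [0.5, 1.0, -0.9]
grip_width: 11.7
```

```bash
python3 - <<'E'
from h import *
to((643,97,235),-12.5)
p,r=toolpose();c=capture("wrist");np.savez("w3.npz",p=p,r=r,K=c["K"],M=c["mount"],im=c["image"])
i=c["image"][:,:,::-1]
print(wproj((643,97,148),c["K"],c["mount"],p,r))
cv2.imwrite("pics/w3.png",cv2.resize(i[0:280,170:530],None,fx=2.1,fy=2.1,interpolation=cv2.INTER_CUBIC))
E
```

```text
tcp [647.9 -29.  234.7] yaw -12.35 tilt 0.06 F [ 0.5  1.  -0.9] w 11.7 t 7.5
shift tool [  -0.3  -31.8 -122. ] turn 0.15
(np.float64(281.2447873752466), np.float64(56.68082078469729))
```

View pics/w3.png

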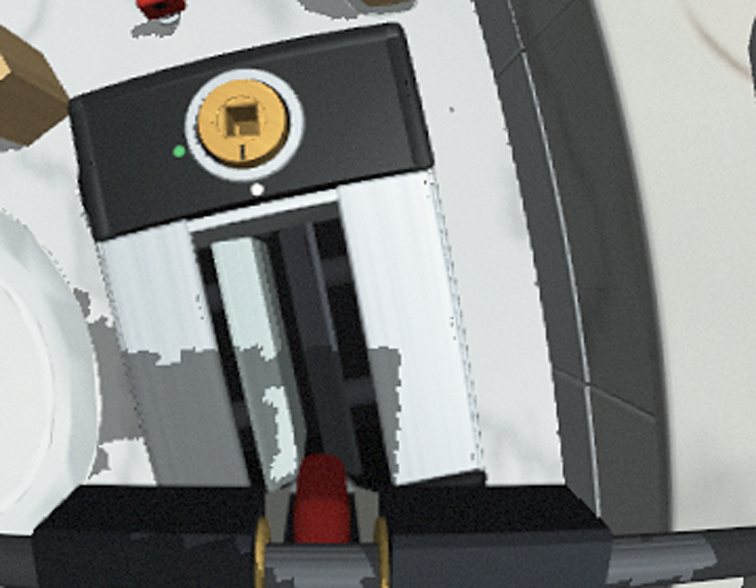

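Clear view of the cylinder face (243,123), its square hole (243,120), the start mark (257,189) and the green stop mark (179,151). The chute lips meet near (280,330). I'll rectify the cylinder face and the chute to top-down patches.

```bash
cat > rect.py <<'E'
from h import *
def rect(d,cx,cy,z,hx,hy,s):
    # rows: +x up, cols: -y right
    n,m=int(2*hx*s),int(2*hy*s)
    X=cx+hx-(np.arange(n)+.5)/s;Y=cy+hy-(np.arange(m)+.5)/s
    Xg,Yg=np.meshgrid(X,Y,indexing="ij");P=np.stack([Xg,Yg,np.full_like(Xg,z)],-1)-d["p"]
    q=(P@d["r"]-d["M"][:3,3])@d["M"][:3,:3];h=np.hypot(q[...,0],q[...,1]);t=np.arctan2(h,q[...,2]);f=d["K"][0,0]
    return cv2.remap(d["im"][:,:,::-1].copy(),(d["K"][0,2]+f*t*q[...,0]/h).astype(np.float32),(d["K"][1,2]+f*t*q[...,1]/h).astype(np.float32),cv2.INTER_CUBIC)
E
python3 - <<'E'
from rect import *
d=np.load("w3.npz")
a=rect(d,643,97,148,25,25,8)
b=rect(d,643,30,122,25,40,5);b2=rect(d,643,60,140,80,80,2.5)
for im,st in((a,40),(b,25)):
    for k in range(0,im.shape[0],st*1): im[k,::4]=(255,0,255)
    for k in range(0,im.shape[1],st*1): im[::4,k]=(255,0,255)
cv2.imwrite("pics/r3.png",np.vstack([np.hstack([a[:250],b]) if 0 else np.hstack([a,np.vstack([b,np.zeros((150,400,3),np.uint8)])])]))
cv2.imwrite("pics/r3b.png",b2)
E
```

```text
(no output)
```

View pics/r3.png

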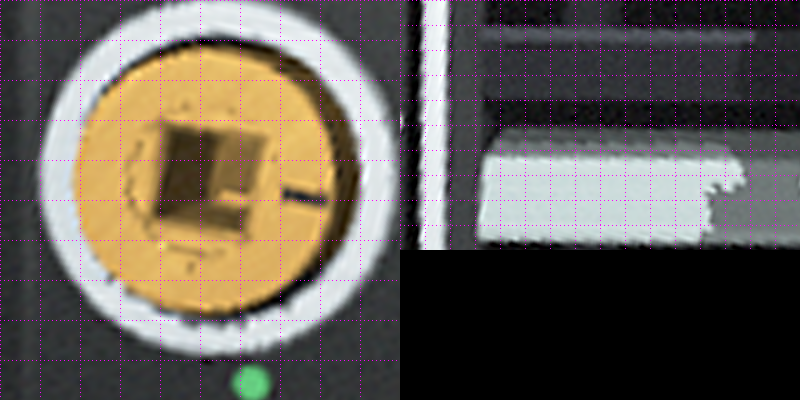

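```bash
python3 -c "
from h import *
to((645.9,96,195),-9.2)"
```

```text
tcp [648.  -28.4 234.8] yaw -12.29 tilt 0.04 F [-0.4  0.3  0.2] w 11.9 t 7.55
shift tool [  39.9  -28.5 -121.1] turn -3.09
```

Request:
send_rows --pt "0 -6 -25 0" --pt "0 -6 -25 0" --pt "0 -6 -25 0" --pt "0 -6 -25 0" --pt "0 -4.5 -21 0" --pt "20 0 0 -3.1" --pt "20 0 0 0" --pt "0 0 0 0"

```text
time: 8.55
tool_pos: [645.2, 95.8, 193.5]
tcp_rot: [-1.357, 1.567, -3.088]
contact_force: [-0.2, -0.2, -0.9]
grip_width: 12.0
```

```bash
python3 - <<'E'
from h import *
to((645.9,96,195),-9.2)
for n in ("scene",):
    c=capture(n);cv2.imwrite("pics/s2.png",cv2.resize(c["image"][110:250,200:340,::-1],None,fx=4,fy=4,interpolation=cv2.INTER_CUBIC))
E
```

```text
tcp [645.2  95.8 193.5] yaw -9.18 tilt 0.22 F [-0.2 -0.2 -0.9] w 12.0 t 8.55
shift tool [-1.5  0.7 -0.3] turn 0.02
```

View pics/s2.png

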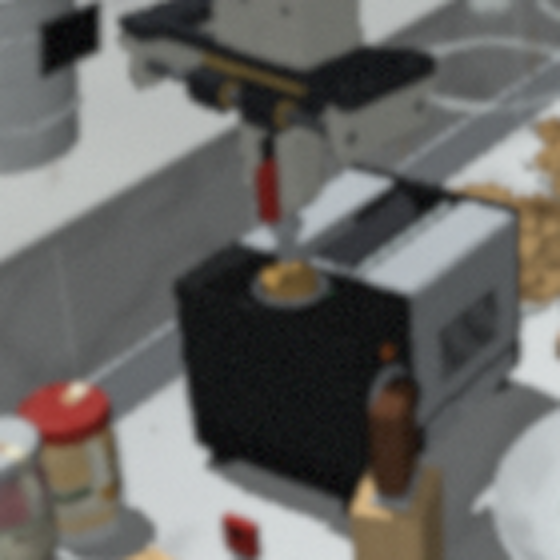

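The key hangs upright with its shank at (290,240), right over the cylinder (290,278). I'll lower it in small steps.

Request:
send_rows --pt "3 0.5 0 0" --pt "3 0 0 0" --pt "3 0 0 0" --pt "3 0 0 0" --pt "3 0 0 0" --pt "0 0 0 0"

```text
time: 9.35
tool_pos: [646.0, 95.1, 180.2]
tcp_rot: [-1.544, 1.569, 3.007]
contact_force: [-4.0, 1.3, 1.6]
grip_width: 12.0
```

Request:
send_rows --pt "2 -0.7 0 0" --pt "3 0 0 0" --pt "3 0 0 0" --pt "3 0 0 0" --pt "0 0 0 0"

```text
time: 9.98
tool_pos: [645.5, 95.4, 168.5]
tcp_rot: [-1.684, 1.569, 2.867]
contact_force: [-3.9, 1.6, -0.8]
grip_width: 12.0
```

Request:
send_rows --pt "2 -0.5 0 0" --pt "2 0 0 0" --pt "1.5 0 0 0" --pt "1.5 0 0 0" --pt "0 0 0 0"

```text
time: 10.6
tool_pos: [645.4, 95.4, 162.2]
tcp_rot: [-2.32, 1.57, 2.231]
contact_force: [-4.8, 2.6, 3.3]
grip_width: 11.7
```

Request:
send_rows --pt "1 0 0 0" --pt "1 0 0 0" --pt "1 0 0 0" --pt "0 0 0 0"

```text
time: 11.1
tool_pos: [645.5, 95.4, 161.8]
tcp_rot: [1.926, 1.569, 0.194]
contact_force: [-9.1, 2.1, 14.9]
grip_width: 12.0
```

Seated: the height stops at 161.8 with 15 N pushing back. Turning clockwise.

Request:
send_rows --pt "0 0 0 6" --pt "0 0 0 8" --pt "0 0 0 8" --pt "0 0 0 8" --pt "0 0 0 8"

```text
time: 11.72
tool_pos: [644.4, 96.5, 161.7]
tcp_rot: [-1.974, 1.569, 1.911]
contact_force: [-12.9, 5.5, 16.8]
grip_width: 11.4
```

```bash
python3 -c "
from h import *
to((645.5,95.4,161.8),-83);print(get_obs()['moment'],get_obs()['joint_positions'])"
```

```text
tcp [644.4  96.5 161.7] yaw -47.44 tilt 0.11 F [-12.9   5.5  16.8] w 11.4 t 11.72
shift tool [-0.1  1.6 -0. ] turn 35.56
[1.05528208 2.52942512 0.12931028] [0.03025693 0.6265226  1.23442207 0.00198384 1.28125701 0.85759778]
```

Request:
send_rows --pt "0 -1 0.4 8" --pt "0 0 0 8" --pt "0 0 0 8" --pt "0 0 0 8" --pt "0 0 0 4" --pt "0 0 0 0"

```text
time: 12.48
tool_pos: [643.8, 97.4, 161.7]
tcp_rot: [-1.812, 1.568, 1.448]
contact_force: [-10.7, 6.2, 15.2]
grip_width: 11.5
```

```bash
python3 -c "
from h import *
to((645.5,95.4,161.8),-83);print(get_obs()['moment'],get_obs()['joint_positions'])"
```

```text
tcp [643.8  97.4 161.7] yaw -83.22 tilt 0.15 F [-10.7   6.2  15.2] w 11.5 t 12.47
shift tool [-0.1  2.2 -1.5] turn -0.22
[ 1.301416    2.22037169 -0.00795099] [0.03127808 0.62499196 1.23722678 0.00265406 1.27897917 1.48304559]
```

Request:
send_rows --pt "0 -0.6 -0.6 4" --pt "0 0 0 4" --pt "0 0 0 0" --pt "0 0 0 0"

```text
time: 12.98
tool_pos: [643.9, 97.7, 161.7]
tcp_rot: [-1.217, 1.569, 1.904]
contact_force: [-12.9, 5.4, 17.1]
grip_width: 11.8
```

```bash
python3 -c "
from h import *
to((645.5,95.4,161.8),-83);print(get_obs()['moment'],get_obs()['tau'])"
```

```text
tcp [643.9  97.7 161.7] yaw -91.19 tilt 0.12 F [-12.9   5.4  17.1] w 11.8 t 12.97
shift tool [-0.1  2.2 -1.6] turn -8.19
[ 1.0712411   2.57154545 -0.01702923] [-4.64104325e+00 -4.72572291e+01 -2.48611164e+01 -1.81966871e+00
 -4.30315241e+00 -1.44520425e-02]
```

```bash
python3 - <<'E'
from h import *
p,r=toolpose();w=capture("wrist");np.savez("w4.npz",p=p,r=r,K=w["K"],M=w["mount"],im=w["image"])
c=capture("scene")
a=cv2.resize(c["image"][110:210,210:310,::-1],(400,400),interpolation=cv2.INTER_CUBIC)
b=cv2.resize(w["image"][150:350,220:420,::-1],(400,400),interpolation=cv2.INTER_CUBIC)
cv2.imwrite("pics/s4.png",np.hstack([a,b]))
E
```

```text
(no output)
```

View pics/s4.png

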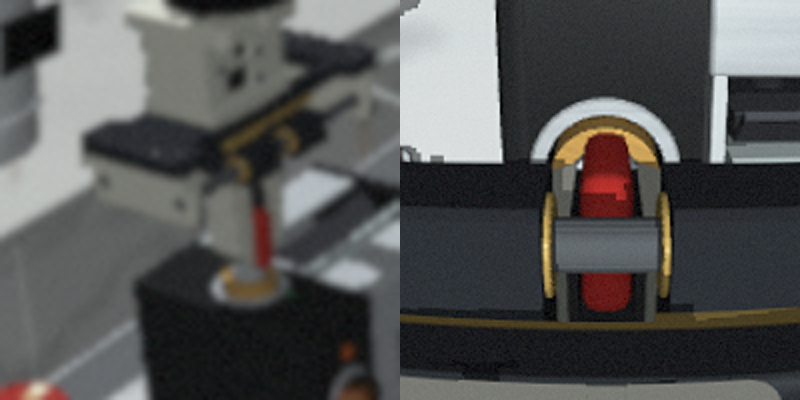

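The key looks home: the collar is on the brass at (250,272) and the bow is still square in the pads (605,220). The shank has about 9° of play in the hole, so I'll turn on until the stop resists.

Request:
send_rows --pt "0 0 0 3" --pt "0 0 0 3" --pt "0 0 0 0" --pt "0 0 0 0"

```text
time: 13.58
tool_pos: [643.9, 97.9, 161.7]
tcp_rot: [-1.118, 1.569, 1.899]
contact_force: [-12.9, 6.3, 17.1]
grip_width: 11.7
```

```bash
python3 -c "
from h import *
to((645.5,95.4,161.8),-83);print(get_obs()['moment'],get_obs()['tau'][5])"
```

```text
tcp [643.9  97.9 161.7] yaw -97.16 tilt 0.13 F [-12.9   6.3  17.1] w 11.7 t 13.57
shift tool [-0.1  2.3 -1.9] turn -14.16
[1.22887815 2.51039805 0.2152898 ] 0.20556609146296978
```

Request:
send_rows --pt "0 0 0 3" --pt "0 0 0 0" --pt "0 0 0 0"

```text
time: 13.95
tool_pos: [643.9, 98.0, 161.7]
tcp_rot: [-1.095, 1.568, 1.87]
contact_force: [-12.4, 6.0, 16.9]
grip_width: 12.2
```

```bash
python3 -c "
from h import *
to((645.5,95.4,161.8),-83);print(get_obs()['moment'],get_obs()['tau'][5])"
```

```text
tcp [643.9  98.  161.7] yaw -100.15 tilt 0.13 F [-12.4   6.   16.9] w 12.2 t 13.95
shift tool [-0.1  2.3 -2. ] turn -17.15
[1.24713606 2.53508082 0.21900791] 0.24410814978182316
```

The moment levels off at about 0.22 N m, well over the 0.12 friction, so the cylinder is at its stop. I'll relax the sideways load, release, and go up.

Request:
send_rows --pt "0 -0.4 1.5 -3" --pt "-1 0 0 0" --pt "0 0 0 0"

```text
time: 14.32
tool_pos: [643.6, 98.0, 161.8]
tcp_rot: [-2.062, 1.569, 0.954]
contact_force: [-6.9, 4.1, 10.7]
grip_width: 12.1
```

Request:
send_rows --hand 1 --pt "0 0 0 0" --pt "0 0 0 0" --pt "0 0 0 0" --pt "0 0 0 0" --pt "-5 0 0 0" --pt "-15 0 0 0" --pt "-30 0 0 0" --pt "-40 0 0 0"

```text
time: 15.32
tool_pos: [643.4, 96.9, 251.6]
tcp_rot: [0.338, 1.57, -2.93]
contact_force: [1.1, 0.0, -0.9]
grip_width: 86.9
```

Request:
send_rows --pt "0 0 40 0" --pt "0 1 40 0" --pt "0 1 40 0" --pt "0 0 0 -10" --pt "0 0 0 -10" --pt "0 0 0 -10" --pt "0 0 0 -10" --pt "0 0 0 -10"

```text
time: 16.32
tool_pos: [524.7, 110.0, 251.6]
tcp_rot: [2.398, 1.569, 0.009]
contact_force: [0.8, -0.5, 0.4]
grip_width: 91.5
```

Request:
send_rows --pt "0 0 0 -10" --pt "0 0 0 -10" --pt "0 0 0 -10" --pt "0 0 0 -10" --pt "0 0 0 -10" --pt "0 0 0 -10" --pt "0 0 0 -4" --pt "0 0 0 0"

```text
time: 17.32
tool_pos: [524.7, 110.0, 251.4]
tcp_rot: [1.278, 1.569, -0.001]
contact_force: [0.0, -0.9, 0.1]
grip_width: 91.2
```

```bash
python3 - <<'E'
from rect import *
to((525,117,235),16)
p,r=toolpose();w=capture("wrist");np.savez("w5.npz",p=p,r=r,K=w["K"],M=w["mount"],im=w["image"])
d=np.load("w5.npz");a=(d["K"],d["M"],d["p"],d["r"])
print([wproj(P,*a) for P in((506,187,158),(506,187,95),(644,97,195))])
A=cv2.resize(d["im"][:,:,::-1],(480,300));B=rect(d,506,187,158,40,40,4)
for k in range(0,320,40): B[k,::4]=B[::4,k]=(255,0,255)
C=np.zeros((640,800,3),np.uint8)[:600]
C[:300,:480]=A;C[:320,480:]=B
D=rect(d,506,187,95,40,40,3);
for k in range(0,240,30): D[k,::4]=D[::4,k]=(255,0,255)
C[330:570,500:740]=D
C[300:600,:480]=cv2.resize(cv2.cvtColor(capture("scene")["image"],cv2.COLOR_RGB2BGR)[120:245,200:400],(480,300),interpolation=cv2.INTER_CUBIC)
cv2.imwrite("pics/w5.png",C)
E
```

```text
tcp [524.7 110.  251.4] yaw 16.73 tilt 0.1 F [ 0.  -0.9  0.1] w 91.2 t 17.32
shift tool [16.4  2.3 -6.6] turn 0.73
[(np.float64(327.75846588352994), np.float64(109.01759786125216)), (np.float64(326.64391774789726), np.float64(112.34141649021458)), (np.float64(456.2352039255545), np.float64(270.94036118717))]
```

View pics/w5.png

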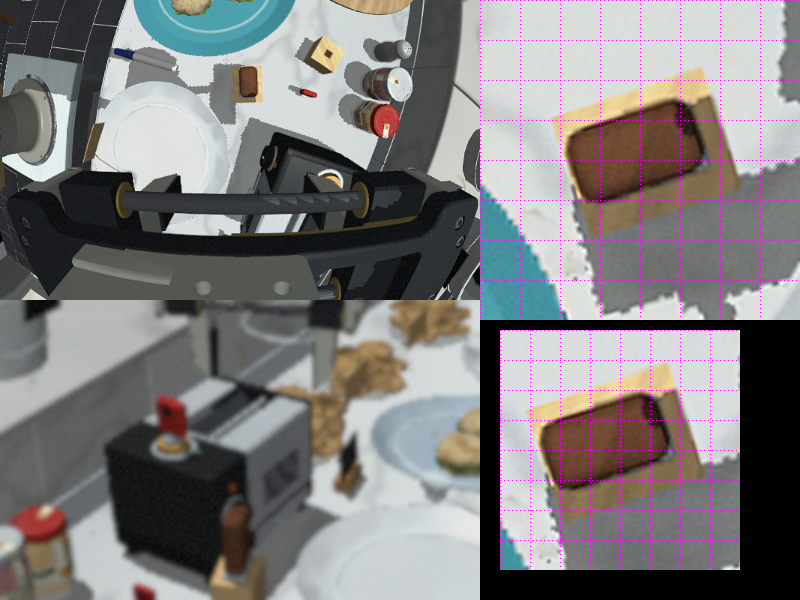

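The key stands upright and home in the cylinder (172,415 in the lower left), with its bow turned. The gauge handle in the rectified patch is centred at (637,150), yaw about 17.5°, and the stand at z = 95 agrees. Moving to grasp it.

```bash
python3 -c "
from h import *
to((508.5,188.2,113),17.5)"
```

```text
tcp [524.6 110.  251. ] yaw 16.68 tilt 0.07 F [0.2 0.4 0.3] w 91.8 t 17.43
shift tool [137.9   6.9 -79.6] turn -0.82
```

Request:
send_rows --pt "0 3 -30 0" --pt "0 3 -30 0" --pt "0 0.9 -19.6 -0.8" --pt "40 0 0 0" --pt "40 0 0 0" --pt "35 0 0 0" --pt "20 0 0 0" --pt "2 0 0 0"

```text
time: 18.42
tool_pos: [507.3, 188.0, 112.0]
tcp_rot: [-1.579, 1.568, -2.843]
contact_force: [0.6, 0.9, 0.6]
grip_width: 91.8
```

Request:
send_rows --hand 0 --pt "0 0 0 0" --pt "0 0 0 0" --pt "0 0 0 0" --pt "0 0 0 0" --pt "0 0 0 0" --pt "0 0 0 0" --pt "0 0 0 0" --pt "0 0 0 0"

```text
time: 19.42
tool_pos: [508.0, 188.2, 113.1]
tcp_rot: [-0.729, 1.571, -1.993]
contact_force: [-0.2, -0.1, 0.6]
grip_width: 19.8
```

```bash
python3 -c "
from h import *
to((508.5,188.2,113),17.5)"
```

```text
tcp [508.  188.2 113.1] yaw 17.57 tilt 0.01 F [-0.2 -0.1  0.6] w 19.8 t 19.43
shift tool [0.1 0.4 0.1] turn 0.07
```

Gripped at 19.8 mm, which matches the handle. I'll lift straight up out of the stand.

Request:
send_rows --pt "-10 0 0 0" --pt "-15 0 0 0" --pt "-30 0 0 0" --pt "-40 0 0 0" --pt "-40 0 0 0" --pt "-20 0 0 0" --pt "0 0 0 9" --pt "0 0 0 9.5"

```text
time: 20.42
tool_pos: [508.0, 188.2, 269.8]
tcp_rot: [1.759, 1.569, 0.166]
contact_force: [0.4, 0.0, -0.7]
grip_width: 19.8
```

```bash
python3 -c "
from h import *
to((643,29,268),-1)"
```

```text
tcp [508.  188.2 269.8] yaw -1.23 tilt 0.1 F [ 0.4  0.  -0.7] w 19.8 t 20.43
shift tool [  1.9 138.4 156.3] turn -0.23
```

Request:
send_rows --pt "0 0 39 0" --pt "0 10 39 0" --pt "0 15 39 0" --pt "0 25 39 0" --pt "0 35 0.3 0" --pt "0 35 0 0" --pt "0 18.4 0 0" --pt "0 0 0 0"

```text
time: 21.42
tool_pos: [644.4, 29.5, 268.3]
tcp_rot: [-0.947, 1.571, -2.535]
contact_force: [0.6, 0.6, -1.6]
grip_width: 19.7
```

Request:
send_rows --pt "15 0 0 0" --pt "10 0 0 0" --pt "0 0 0 0"

```text
time: 21.8
tool_pos: [642.8, 29.8, 242.0]
tcp_rot: [-1.582, 1.568, 3.114]
contact_force: [-0.7, 0.0, -1.5]
grip_width: 19.7
```

```bash
python3 - <<'E'
from h import *
to((643,29,220),-1)
c=capture("scene");t=capture("top")
a=cv2.resize(c["image"][90:220,230:360,::-1],(400,400),interpolation=cv2.INTER_CUBIC)
b=cv2.resize(t["image"][120:210,310:400,::-1],(400,400),interpolation=cv2.INTER_CUBIC)
cv2.imwrite("pics/s6.png",np.hstack([a,b]))
E
```

```text
tcp [642.8  29.8 242. ] yaw -0.92 tilt 0.16 F [-0.7  0.  -1.5] w 19.7 t 21.8
shift tool [22.   0.3  0.8] turn 0.08
```

View pics/s6.png

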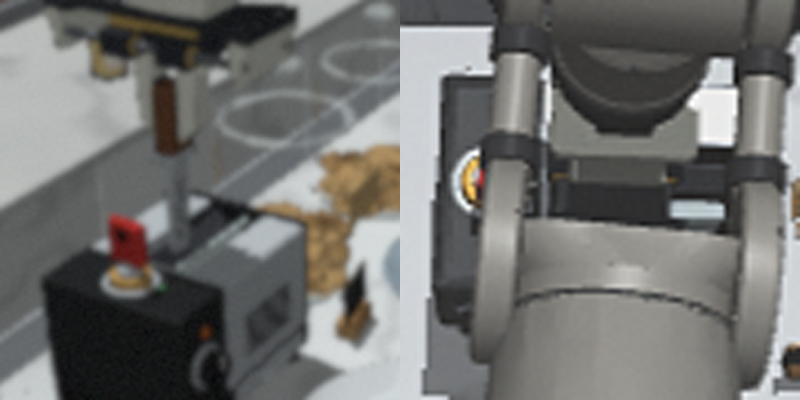

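The gauge hangs upright over the chute (178,240), with the key still home (128,245). Lowering it slowly with force checks.

Request:
send_rows --pt "4 0 0 0" --pt "4 0 0 0" --pt "4 0 0 0" --pt "4 0 0 0" --pt "2 0 0 0" --pt "0 0 0 0"

```text
time: 22.65
tool_pos: [643.8, 29.7, 225.0]
tcp_rot: [-1.373, 1.57, -2.96]
contact_force: [-0.2, -0.1, -1.2]
grip_width: 19.7
```

Request:
send_rows --pt "3 0 0 0" --pt "3 0 0 0" --pt "2 0 0 0" --pt "0 0 0 0"

```text
time: 23.15
tool_pos: [643.8, 29.7, 216.9]
tcp_rot: [-1.405, 1.57, -2.992]
contact_force: [0.8, 0.0, -2.0]
grip_width: 20.0
```

Request:
send_rows --pt "2.5 0 0 0" --pt "2.5 0 0 0" --pt "2.5 0 0 0" --pt "0 0 0 0"

```text
time: 23.65
tool_pos: [643.7, 29.7, 209.4]
tcp_rot: [-1.497, 1.57, -3.084]
contact_force: [-0.3, -0.1, -1.1]
grip_width: 20.1
```

Request:
send_rows --pt "2.5 0 0 0" --pt "2.5 0 0 0" --pt "0 0 0 0"

```text
time: 24.02
tool_pos: [643.7, 29.7, 204.4]
tcp_rot: [-1.473, 1.57, -3.06]
contact_force: [-1.0, 0.5, -1.3]
grip_width: 20.0
```

Request:
send_rows --pt "2.5 0 0 0" --pt "2.5 0 0 0" --pt "0 0 0 0"

```text
time: 24.4
tool_pos: [643.7, 29.7, 199.3]
tcp_rot: [-1.435, 1.57, -3.022]
contact_force: [-0.1, 1.0, -2.0]
grip_width: 19.9
```

Request:
send_rows --pt "2.5 0 0 0" --pt "0 0 0 0"

```text
time: 24.65
tool_pos: [643.8, 29.7, 196.9]
tcp_rot: [-1.411, 1.57, -2.998]
contact_force: [0.0, -0.1, -1.2]
grip_width: 19.8
```

Request:
send_rows --pt "2 0 0 0" --pt "2 0 0 0" --pt "0 0 0 0"

```text
time: 25.02
tool_pos: [643.9, 29.6, 193.0]
tcp_rot: [-1.405, 1.571, -2.992]
contact_force: [0.5, 0.5, -1.5]
grip_width: 20.0
```

Request:
send_rows --pt "2 0 0 0" --pt "0 0 0 0"

```text
time: 25.28
tool_pos: [643.9, 29.6, 191.1]
tcp_rot: [0.276, 1.571, -1.311]
contact_force: [0.5, -0.4, -2.1]
grip_width: 19.8
```

Request:
send_rows --pt "2 0 0 0" --pt "0 0 0 0"

```text
time: 25.52
tool_pos: [644.0, 29.7, 189.1]
tcp_rot: [1.354, 1.571, -0.233]
contact_force: [1.7, -0.9, -1.6]
grip_width: 19.6
```

Request:
send_rows --pt "2 0.2 0 0" --pt "0 0 0 0"

```text
time: 25.78
tool_pos: [644.1, 29.7, 187.0]
tcp_rot: [-0.18, 1.571, -1.767]
contact_force: [0.8, -0.5, -1.4]
grip_width: 19.9
```

Request:
send_rows --pt "2 0 0 0" --pt "0 0 0 0"

```text
time: 26.02
tool_pos: [644.1, 29.7, 185.2]
tcp_rot: [1.17, 1.571, -0.418]
contact_force: [0.6, -0.2, -0.1]
grip_width: 19.9
```

Request:
send_rows --pt "1.5 0 0 0" --pt "0 0 0 0" --pt "0 0 0 0"

```text
time: 26.4
tool_pos: [644.2, 29.6, 184.4]
tcp_rot: [1.346, 1.57, -0.241]
contact_force: [-1.6, 0.5, 5.8]
grip_width: 19.5
```

Request:
send_rows --pt "1.5 0 0 0" --pt "0 0 0 0" --pt "0 0 0 0"

```text
time: 26.78
tool_pos: [644.2, 29.7, 183.6]
tcp_rot: [1.434, 1.57, -0.153]
contact_force: [-3.8, 0.1, 9.6]
grip_width: 19.7
```

The drag is now about 11 N including the gauge's weight, within 5 to 15 N. I'll ease the small sideways load and hold.

Request:
send_rows --pt "0 -0.3 0 0" --pt "0 0 0 0" --pt "0 0 0 0" --pt "0 0 0 0" --pt "0 0 0 0" --pt "0 0 0 0"

```text
time: 27.52
tool_pos: [644.1, 29.7, 183.7]
tcp_rot: [1.451, 1.569, -0.136]
contact_force: [-2.0, 0.0, 9.1]
grip_width: 20.0
```

```bash
python3 - <<'E'
from h import *
to((643,29,220),-1)
for i in range(3): capture("scene");o=get_obs();print(o["contact_force"].round(1),o["tool_pos"].round(2),o["moment"].round(2))
# red key position check by colour, scene view
c=capture("scene")["image"].astype(int)
m=(c[...,0]>130)&(c[...,1]<60)&(c[...,2]<70);m[:,:255]=0;m[:,300:]=0;m[200:]=0
q=np.argwhere(m);print(len(q),q.mean(0),q.min(0),q.max(0))
def pj(P):
    K,p,a=CAM["scene"];v=K@(R.from_euler("xyz",a).as_matrix().T@(np.array(P)-p));return v[:2]/v[2]
print("expected bow z157..195",pj((643.7,97.3,157)),pj((643.7,97.3,195)))
E
```

```text
tcp [644.1  29.7 183.7] yaw -0.93 tilt 0.11 F [-2.   0.   9.1] w 20.0 t 27.52
shift tool [-36.3  -1.    0.7] turn 0.07
[-1.2  0.1  8.9] [644.1   29.64 183.64] [ 0.06  0.35 -0.05]
[-2.  -0.4  9.4] [644.1   29.63 183.65] [0.   0.36 0.04]
[-2.2  0.5  8.7] [644.11  29.65 183.66] [-0.01  0.3  -0.02]
17 [162.47058824 270.29411765] [161 266] [164 275]
expected bow z157..195 [272.05943929 174.17269568] [270.9364158  160.28226157]
```

```bash
python3 - <<'E'
from rect import *
for f,c in (("w3.npz",(645.8,96.4)),("w5.npz",(643.7,97.3))):
    d=np.load(f);P=rect(d,*c,148,25,25,8)
    hsv=cv2.cvtColor(P,cv2.COLOR_BGR2HSV)
    m=(hsv[...,0]>10)&(hsv[...,0]<28)&(hsv[...,1]>110)&(hsv[...,2]>120)
    q=np.argwhere(m);print(f,len(q),"brass centroid x,y off",(199.5-q[:,0].mean())/8,(199.5-q[:,1].mean())/8, q.min(0),q.max(0))
    for r in (12.5,14):
      print(r,[(a,int(P[int(199.5-r*8*np.cos(np.radians(a))),int(199.5-r*8*np.sin(np.radians(a)))].astype(int).sum()//3)) for a in range(-180,180,6)])
E
```

```text
w3.npz 48146 brass centroid x,y off -0.2951491297304045 -0.26156638142317234 [70 71] [334 330]
12.5 [(-180, 166), (-174, 169), (-168, 166), (-162, 167), (-156, 165), (-150, 164), (-144, 165), (-138, 167), (-132, 166), (-126, 167), (-120, 170), (-114, 168), (-108, 166), (-102, 32), (-96, 159), (-90, 171), (-84, 170), (-78, 170), (-72, 174), (-66, 180), (-60, 173), (-54, 174), (-48, 171), (-42, 173), (-36, 172), (-30, 173), (-24, 169), (-18, 170), (-12, 173), (-6, 174), (0, 172), (6, 170), (12, 170), (18, 171), (24, 170), (30, 171), (36, 171), (42, 167), (48, 168), (54, 169), (60, 170), (66, 169), (72, 167), (78, 169), (84, 165), (90, 169), (96, 170), (102, 167), (108, 168), (114, 163), (120, 170), (126, 164), (132, 169), (138, 165), (144, 170), (150, 168), (156, 174), (162, 173), (168, 169), (174, 164)]
14 [(-180, 167), (-174, 163), (-168, 166), (-162, 163), (-156, 165), (-150, 162), (-144, 164), (-138, 165), (-132, 166), (-126, 167), (-120, 166), (-114, 165), (-108, 169), (-102, 53), (-96, 160), (-90, 167), (-84, 172), (-78, 170), (-72, 177), (-66, 180), (-60, 179), (-54, 177), (-48,
[... 1175 characters left out ...]
, (168, 84), (174, 82)]
14 [(-180, 86), (-174, 83), (-168, 83), (-162, 70), (-156, 66), (-150, 50), (-144, 21), (-138, 13), (-132, 25), (-126, 38), (-120, 54), (-114, 58), (-108, 58), (-102, 61), (-96, 72), (-90, 79), (-84, 78), (-78, 79), (-72, 74), (-66, 55), (-60, 49), (-54, 57), (-48, 60), (-42, 59), (-36, 49), (-30, 62), (-24, 47), (-18, 28), (-12, 65), (-6, 88), (0, 80), (6, 88), (12, 84), (18, 84), (24, 153), (30, 178), (36, 176), (42, 179), (48, 174), (54, 178), (60, 177), (66, 180), (72, 189), (78, 186), (84, 183), (90, 186), (96, 189), (102, 186), (108, 186), (114, 195), (120, 169), (126, 146), (132, 106), (138, 89), (144, 86), (150, 84), (156, 85), (162, 84), (168, 87), (174, 87)]
```

The force (about 9 N plus weight) and pose are steady. The index mark is hidden behind the gripper in that picture, so the stop rests on the torque evidence. Handing in.

```bash
python3 -c "
from plant import *
print(close_job());print(get_obs()['contact_force'],get_obs()['grip_width'])"
```

```text
the job is handed in; nothing more can be done
None
the job is handed in; nothing more can be done
```

The job is handed in at about 28 s of the 64 s allowed. The key is home in the cylinder and turned to its stop, and the gauge is held upright between the plates at a snug drag. `close_job()` gives no verdict.

- **Key:** I used the large key from the wooden block, not the small loose one. Its height stopped where the collar meets the brass, with about 15 N pushing back. A later picture shows it still upright and home.
- **Cylinder:** I turned it clockwise until the turning moment levelled off at about 0.22 N m. That is well above the 0.12 N m friction, and the angle where it resisted fits the stop once the shank's play in the hole is allowed for.
- **Gauge:** It drags with its tip about 41 mm below the throat, so the gap is roughly 6.3 mm. The push is about 9 N upward plus the gauge's weight, with about 2 N sideways. Tilt is about 0.1°, the grip is 20 mm, and the readings held steady to the end.

**Checks that failed or disagreed:**
- I could not confirm the stop by eye, because the cylinder's index mark was hidden behind the gripper. It rests on the torque and on the measured gap.
- The gap lies near the wide end of the 4.5 to 6.5 mm range, and my rough estimate from the pictures was about 5.6 mm.
- The camera position of the cylinder was about 2 mm off from where the key actually seated. I corrected for that when lining up the chute.
- A last colour check found only a few red pixels of the key, at the expected place.

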